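# Share the brass ingots evenly on the altar balance and fold the lotus shut

### The job

Share all the brass ingots - those in the open lotus, any lying beside it and those already on the balance - between the two steel trays of the balance, so that every ingot lies in a tray and the balance comes to rest level. Fold both halves of the emptied lotus fully shut so that their edges meet. Leave the shrine house, figure stand, lamp and cup where they are.

Things in the scene. Friction and masses are not known exactly. Their poses are not given: they have to be found in the camera images.
- balance: low counter balance, fixed to the shelf: a light powder-coated aluminium housing 190 (its x) x 312 (its y) x 52 high, and above it two shallow rectangular steel trays side by side along its y; two brass beaks between the trays point at each other and stand at the same height when the balance is level, between two small guard posts 72 high; origin at the centre of the housing's underside, z up; it may stand left or right of the lotus
- beam (a joint): tilt of the balance's hidden beam, rad, 0 when level, stops at -0.12 and 0.12; positive: the left (+y of the balance) tray is up, that is, the right tray is heavier. A parallel linkage keeps both trays flat, so where a thing lies in its tray does not matter. A spring makes the tilt proportional to the difference of the loads: about 0.05 rad for 60 g, at the stop from about 145 g on; it settles within about a second
- tray_left_floor (a point): centre of the inner floor of the tray on the balance's +y side, 102 mm from the middle; the tray is 190 (x) x 110 (y) outside, walls 3 thick and standing 11 above the inner floor; the floor is 71 above the shelf when level and moves up and down by 12 mm at the stops; axes as the balance's
- tray_right_floor (a point): the same for the tray on the balance's -y side
- lotus: plastic lotus box, fixed to the shelf: a round foot that carries a flat seed pod (its floor) of 60 radius, 54 above the shelf, free on both sides along its x, and two cupped shell halves hinged beside it on its +y and -y sides (hinge lines along its x, 66 from its axis and 34 above the shelf) that fold up to meet edge to edge in a bud 136 across with its tip 145 above the shelf; origin at the centre of the foot's underside, z up
- petal_left (a joint): opening of the half on the lotus's +y side, rad: 0 fully shut (a stop), 1.18 to 1.36 at the start, leaning out; stiff hinge (0.1 N m), stays where it is left. Fold it by sweeping its outside, a little below the tip, up and inward along an arc about the hinge line; a level push jams while it is wide open but works below about 0.8, 70 to 95 mm above the hinge
- petal_right (a joint): the same for the half on the lotus's -y side
- petal_left_tip (a point): pointed tip of the left half, on its rim: 66 inward and 111 above its hinge when shut; when open as at the start it is 75 to 95 outward of and 85 to 105 above the hinge, and is the outermost part
- petal_right_tip (a point): the same for the right half
- boat1: boat-shaped solid brass ingot, 24 (its x) x 44 (its y) x 16 high, with a raised lip across each end of its long side and a small dome in the middle; 120 g (within 3 %); origin at the centre of its underside; starts in the balance's right tray
- boat2: boat-shaped solid brass ingot, 24 (its x) x 44 (its y) x 16 high, with a raised lip across each end of its long side and a small dome in the middle; 120 g (within 3 %); origin at the centre of its underside; starts in the balance's right tray
- boat3: boat-shaped solid brass ingot, 24 (its x) x 44 (its y) x 16 high, with a raised lip across each end of its long side and a small dome in the middle; 120 g (within 3 %); origin at the centre of its underside; starts in the balance's right tray
- boat4: boat-shaped solid brass ingot, 24 (its x) x 44 (its y) x 16 high, with a raised lip across each end of its long side and a small dome in the middle; 120 g (within 3 %); origin at the centre of its underside; starts in the balance's right tray; may be absent
- boat5: boat-shaped solid brass ingot, 24 (its x) x 44 (its y) x 16 high, with a raised lip across each end of its long side and a small dome in the middle; 120 g (within 3 %); origin at the centre of its underside; starts on the seed pod of the open lotus; may be absent
- boat6: boat-shaped solid brass ingot, 24 (its x) x 44 (its y) x 16 high, with a raised lip across each end of its long side and a small dome in the middle; 120 g (within 3 %); origin at the centre of its underside; starts on the seed pod of the open lotus; may be absent
- boat7: boat-shaped solid brass ingot, 24 (its x) x 44 (its y) x 16 high, with a raised lip across each end of its long side and a small dome in the middle; 120 g (within 3 %); origin at the centre of its underside; starts on the shelf on the +x side of the lotus; may be absent
- bar1: small square solid brass ingot, 24 x 24 x 12 high, with a flat raised top; 60 g (within 3 %), half a boat-shaped one; origin at the centre of its underside; starts in the balance's right tray
- bar2: small square solid brass ingot, 24 x 24 x 12 high, with a flat raised top; 60 g (within 3 %), half a boat-shaped one; origin at the centre of its underside; starts in the balance's right tray
- bar3: small square solid brass ingot, 24 x 24 x 12 high, with a flat raised top; 60 g (within 3 %), half a boat-shaped one; origin at the centre of its underside; starts on the seed pod of the open lotus
- bar4: small square solid brass ingot, 24 x 24 x 12 high, with a flat raised top; 60 g (within 3 %), half a boat-shaped one; origin at the centre of its underside; starts on the seed pod of the open lotus
- shrine: small white and blue ceramic shrine house, 112 x 128 x 142 high, bystander; origin under its centre
- figure_stand: clear acrylic two-step stand, 90 x 90, with a brass figure, 88 high in all, bystander; origin under its centre
- lamp: LED lamp with a flame-shaped shade and a black toggle, 72 across, 90 high, bystander; origin under its centre
- cup: steel offering cup, 68 across, 50 high, bystander; origin under its centre
Mind the look-alikes: they are no part of the job. Leave any black or turquoise look-alike of the boat2 alone. Leave any red look-alike of the bar1 alone.

How it is judged:
At the end, for the whole second after the job is handed in: Every ingot present lies at rest inside one of the two trays; the beam rests within 0.025 rad of level; both lotus halves are within 0.08 rad of shut; the shrine house, figure stand, lamp and cup are within 3 cm of where they were (((x of boat1 in the frame of tray_left_floor between -0.095 and 0.095 m and y of boat1 in the frame of tray_left_floor between -0.055 and 0.055 m and z of boat1 in the frame of tray_left_floor between -0.004 and 0.035 m) or (x of boat1 in the frame of tray_right_floor between -0.095 and 0.095 m and y of boat1 in the frame of tray_right_floor between -0.055 and 0.055 m and z of boat1 in the frame of tray_right_floor between -0.004 and 0.035 m)) and ((x of boat2 in the frame of tray_left_floor between -0.095 and 0.095 m and y of boat2 in the frame of tray_left_floor between -0.055 and 0.055 m and z of boat2 in the frame of tray_left_floor between -0.004 and 0.035 m) or (x of boat2 in the frame of tray_right_floor between -0.095 and 0.095 m and y of boat2 in the frame of tray_right_floor between -0.055 and 0.055 m and z of boat2 in the frame of tray_right_floor between -0.004 and 0.035 m)) and ((x of boat3 in the frame of tray_left_floor between -0.095 and 0.095 m and y of boat3 in the frame of tray_left_floor between -0.055 and 0.055 m and z of boat3 in the frame of tray_left_floor between -0.004 and 0.035 m) or (x of boat3 in the frame of tray_right_floor between -0.095 and 0.095 m and y of boat3 in the frame of tray_right_floor between -0.055 and 0.055 m and z of boat3 in the frame of tray_right_floor between -0.004 and 0.035 m)) and ((x of boat4 in the frame of tray_left_floor between -0.095 and 0.095 m and y of boat4 in the frame of tray_left_floor between -0.055 and 0.055 m and z of boat4 in the frame of tray_left_floor between -0.004 and 0.035 m) or (x of boat4 in the frame of tray_right_floor between -0.095 and 0.095 m and y of boat4 in the frame of tray_right_floor between -0.055 and 0.055 m and z of boat4 in the frame of tray_right_floor between -0.004 and 0.035 m)) and ((x of boat5 in the frame of tray_left_floor between -0.095 and 0.095 m and y of boat5 in the frame of tray_left_floor between -0.055 and 0.055 m and z of boat5 in the frame of tray_left_floor between -0.004 and 0.035 m) or (x of boat5 in the frame of tray_right_floor between -0.095 and 0.095 m and y of boat5 in the frame of tray_right_floor between -0.055 and 0.055 m and z of boat5 in the frame of tray_right_floor between -0.004 and 0.035 m)) and ((x of boat6 in the frame of tray_left_floor between -0.095 and 0.095 m and y of boat6 in the frame of tray_left_floor between -0.055 and 0.055 m and z of boat6 in the frame of tray_left_floor between -0.004 and 0.035 m) or (x of boat6 in the frame of tray_right_floor between -0.095 and 0.095 m and y of boat6 in the frame of tray_right_floor between -0.055 and 0.055 m and z of boat6 in the frame of tray_right_floor between -0.004 and 0.035 m)) and ((x of boat7 in the frame of tray_left_floor between -0.095 and 0.095 m and y of boat7 in the frame of tray_left_floor between -0.055 and 0.055 m and z of boat7 in the frame of tray_left_floor between -0.004 and 0.035 m) or (x of boat7 in the frame of tray_right_floor between -0.095 and 0.095 m and y of boat7 in the frame of tray_right_floor between -0.055 and 0.055 m and z of boat7 in the frame of tray_right_floor between -0.004 and 0.035 m)) and ((x of bar1 in the frame of tray_left_floor between -0.095 and 0.095 m and y of bar1 in the frame of tray_left_floor between -0.055 and 0.055 m and z of bar1 in the frame of tray_left_floor between -0.004 and 0.035 m) or (x of bar1 in the frame of tray_right_floor between -0.095 and 0.095 m and y of bar1 in the frame of tray_right_floor between -0.055 and 0.055 m and z of bar1 in the frame of tray_right_floor between -0.004 and 0.035 m)) and ((x of bar2 in the frame of tray_left_floor between -0.095 and 0.095 m and y of bar2 in the frame of tray_left_floor between -0.055 and 0.055 m and z of bar2 in the frame of tray_left_floor between -0.004 and 0.035 m) or (x of bar2 in the frame of tray_right_floor between -0.095 and 0.095 m and y of bar2 in the frame of tray_right_floor between -0.055 and 0.055 m and z of bar2 in the frame of tray_right_floor between -0.004 and 0.035 m)) and ((x of bar3 in the frame of tray_left_floor between -0.095 and 0.095 m and y of bar3 in the frame of tray_left_floor between -0.055 and 0.055 m and z of bar3 in the frame of tray_left_floor between -0.004 and 0.035 m) or (x of bar3 in the frame of tray_right_floor between -0.095 and 0.095 m and y of bar3 in the frame of tray_right_floor between -0.055 and 0.055 m and z of bar3 in the frame of tray_right_floor between -0.004 and 0.035 m)) and ((x of bar4 in the frame of tray_left_floor between -0.095 and 0.095 m and y of bar4 in the frame of tray_left_floor between -0.055 and 0.055 m and z of bar4 in the frame of tray_left_floor between -0.004 and 0.035 m) or (x of bar4 in the frame of tray_right_floor between -0.095 and 0.095 m and y of bar4 in the frame of tray_right_floor between -0.055 and 0.055 m and z of bar4 in the frame of tray_right_floor between -0.004 and 0.035 m)) and linear speed of each of boat1, boat2, boat3, boat4, boat5, boat6, boat7, bar1, bar2, bar3, bar4 below 0.03 m/s and value of joint beam between -0.025 and 0.025 rad and velocity of joint beam between -0.1 and 0.1 rad/s and value of joint each of petal_left, petal_right below 0.08 rad and distance of each of shrine, figure_stand, lamp, cup from where it was at the start of the episode below 0.03 m); the robot touches nothing.
It fails at once if the shrine house is knocked over or pushed more than 3 cm (distance of shrine from where it was at the start of the episode above 0.03 m or angle between shrine's own z axis and vertical above 0.35 rad).
It fails at once if the figure stand is knocked over or pushed more than 3 cm (distance of figure_stand from where it was at the start of the episode above 0.03 m or angle between figure_stand's own z axis and vertical above 0.35 rad).
It fails at once if the LED lamp is knocked over or pushed more than 3 cm (distance of lamp from where it was at the start of the episode above 0.03 m or angle between lamp's own z axis and vertical above 0.35 rad).
It fails at once if the offering cup is knocked over or pushed more than 3 cm (distance of cup from where it was at the start of the episode above 0.03 m or angle between cup's own z axis and vertical above 0.35 rad).
Of boat4, boat5, boat6, boat7 only 2 to 4 are there at a start; the rules pass over those that are not, and their reading is None.
At some moment in a run one of boat1, boat2, boat3, bar1, bar2 may be knocked a few centimetres aside while the robot is not near it.
Once in a run the grip may slacken for a moment while it holds something.
It also fails if it takes over 200 s, if anything falls off the work surface, if the arm or the gripper's body presses on something with over 40 N, if the wrist force passes 120 N, or if a joint passes its speed limit or range.

### The arm

A 6-joint arm with a two-finger parallel gripper is mounted at the origin on the work surface. World frame = base frame: x ahead of the robot, y to its left, z up, the work surface at z = 0. Lengths are in m, angles in rad, forces in N, time in s.
With the tool pointing down it reaches from about 0.4 to 0.925 m from the base axis. Payload 12.5 kg.
Tool frame: the origin (TCP) lies midway between the tips of the shut fingers; the grasp point (between the pads) lies 19 mm behind it; z points along the fingers, y is the line along which they close (so a half turn about z gives the same grasp; the last joint's range is limited). The gripper opens to 95 mm and grips with 3 to 60 N. Pads are 20 mm wide; open, the fingers measure 119 mm over their backs; the gripper's body (75 mm by 180 mm) begins 59 mm behind the grasp point.
Start: joints at [-1.325, 0.491, 1.559, -0, 1.092, -0.106], TCP at [0.215, -0.587, 0.215] pointing down, gripper open.
Joint ranges: [-3.1, 3.1], [-0.84, 2.19], [0.05, 2.79], [-1.13, 4.28], [0.06, 2.93], [-2.69, 2.69]. Speed limits (rad/s): [2.22, 2.22, 2.79, 3.14, 3.14, 3.14].

### API

Orientations are given as a unit quaternion [x, y, z, w].
In Python, from rig import ctrl, snapshot, workorder, nets gives the robot as it stands.
- The arm moves only by the tool apply_moves, never from a script. Its argument "commands" is a list of rows, each a list of 6 numbers: the shift along the tool's x, y, z in cm, then the turn, a rotation vector about the tool's x, y, z in rad. A call has exactly 5 rows; each row shifts and turns the commanded pose from where the row before left it, along the tool's axes as they then stand; what a row does not reach is not made up. A row lasts 1/8 s, in which the tool goes at most 62.5 mm and 10.7 degrees, less where a joint would pass 70% of its speed; a pose out of reach is approached as far as the arm can. A call with a gripper value outside its range is refused whole. "claw" is the closure, from 0 (fully open) to 1 (shut), set as the call begins (left out, the last holds). The fingers move at their own pace and stop on an object; "grip_force" is the grip in N (left out, the last holds). Time passes only in rows, so rows that do not move let the fingers close, or fill a call up. It gives the time, the measured TCP pose, the force, the opening and the grip force at its end, in the units of the state.
- ctrl.get_state(): the state, without advancing time (a new reading comes with each control period).
- snapshot(name): name is "scene" or "top" or "wrist"; returns a dict with "pixels" (480x640x3 uint8, red, green, blue), "z_map" (480x640 float32, m along the optical axis (not along the pixel's ray), 0 where there is no reading), "fx", "fy", "cx", "cy" (pixels), "extrinsics" (4x4, takes a point from camera to world coordinates). Camera axes: x right, y up, looking along -z (the intrinsics and any distortion apply to the point x, -y, -z); pixel columns grow to the right and rows downward; lengths in m; the calibration is good to about 2 mm. A picture is of the moment at which its call begins.
- workorder.finish_job(): hands the job in; it is judged then, once.
Trained networks look in a picture, given as the dict that the camera call returned (one of the last four; its "shot" number tells which), for a name from the list of things; names that differ only in an ending like _2 or _b are one class to them, and where a whole thing is asked for, a point or a joint stands for the part that bears it (a point fixed in the world has none). Each returns a list of dicts, best first, with "score" (0 to 1); they miss things now and then, are a little off and sometimes report something else, mostly with a low value. They report only what shows in the picture. A call takes as long as a camera call. They do not tell look-alikes from the thing itself.
- nets.trace(picture, label): "mask" (480x640 bool, what is visible of it) and "xy" ([column, row] in pixels, amid what is visible of it).
The state is a dict: "clock": time; "q": joint angles; "qvel": joint speeds; "effort": joint torques, N m; "ee_pos": TCP position; "tcp_rot": TCP orientation; "ft_force": force on the tool from outside, world axes, zero at the start; "ft_torque": the same for the moment, N m; "grip_width": finger opening in m; "finger_force": force on a finger pad.
Only numpy, scipy, OpenCV 4.12 (cv2) and the standard library are available. Lean on these libraries where they do the work, as an engineer would, in place of code of your own. Each camera call takes 0.05 s, during which the arm holds its last target. There are 200 camera calls.

## Working session

There is one attempt and no reset: what is moved stays moved. The work goes in short steps, Python scripts to look and compute and a tool call to move; the robot and the scene stay as the last step left them, time stands still between calls to the robot, and variables do not carry over. Pictures are saved under pics/ and viewed, at most 14 in all, crops included, and the job is handed in when it is done.

Besides the shell and the picture viewer there is one more tool, called after "Emit:" as a command line: name --pt "numbers of a row" for each row, then --argument value for the rest. apply_moves: Moves the arm, as the interface text tells. Its arguments: {"type":"object","properties":{"commands":{"type":"array","items":{"type":"array","items":{"type":"number"}}},"claw":{"type":"number"},"grip_force":{"type":"number"}},"required":["commands"]}

```bash
ls; mkdir -p pics
cat > h.py <<'E'
import numpy as np, cv2
from rig import ctrl, snapshot, workorder, nets
def world(p):
    z=p['z_map']; v,u=np.mgrid[0:480,0:640]
    P=np.stack([(u-p['cx'])/p['fx']*z,-(v-p['cy'])/p['fy']*z,-z],-1)
    E=p['extrinsics']; W=P@E[:3,:3].T+E[:3,3]
    W[z==0]=np.nan
    return W
def save(p,n): cv2.imwrite(f'pics/{n}.png',p['pixels'][:,:,::-1])
E
python3 - <<'E'
from h import *
for n in ('top','scene'):
    p=snapshot(n); save(p,n+'0'); print(n,{k:v for k,v in p.items() if k not in('pixels','z_map')})
    W=world(p)
    for l in ['balance','lotus','petal_left','petal_right','boat1','bar1','shrine','figure_stand','lamp','cup']:
        for d in nets.trace(p,l):
            m=d['mask']; print(l,round(d['score'],2),np.round(d['xy']),np.round(np.nanmedian(W[m],0),3),m.sum())
print(ctrl.get_state())
E
```

```text
pics
top {'fx': 492.4128251709915, 'fy': 492.4128251709915, 'cx': 305.77779549201927, 'cy': 236.17210494194975, 'extrinsics': array([[ 0.01053066,  0.98236471, -0.186678  ,  0.37299503],
       [-0.99967666,  0.01466385,  0.02077369, -0.00716657],
       [ 0.02314476,  0.18639888,  0.98220149,  1.01362737],
       [ 0.        ,  0.        ,  0.        ,  1.        ]]), 'shot': 1}
balance 0.91 [163. 272.] [0.484 0.25  0.061] 15841
lotus 0.78 [411. 261.] [ 0.509 -0.239  0.055] 8079
petal_left 0.55 [362. 249.] [ 0.532 -0.135  0.062] 2089
petal_left 0.32 [393. 245.] [ 0.54  -0.201  0.066] 164
petal_right 0.64 [249. 148.] [0.746 0.091 0.027] 987
petal_right 0.57 [456. 261.] [ 0.505 -0.321  0.068] 3228
petal_right 0.55 [144. 163.] [0.716 0.308 0.021] 989
boat1 0.82 [290. 310.] [ 0.412 -0.002  0.012] 258
boat1 0.79 [234. 308.] [0.416 0.105 0.071] 220
boat1 0.77 [207. 277.] [0.472 0.154 0.071] 277
boat1 0.73 [248. 252.] [0.523 0.09  0.071] 294
boat1 0.62 [416. 246.] [ 0.531 -0.241  0.066] 278
boat1 0.59 [301. 261.] [ 0.509 -0.019  0.012] 240
boat1 0.51 [242. 283.] [0.469 0.097 0.071] 281
bar
[... 2171 characters left out ...]
 'q': array([-1.32460754e+00,  4.90878817e-01,  1.55886700e+00, -2.12876512e-05,
        1.09169536e+00, -1.05615940e-01]), 'qvel': array([ 2.00185374e-06,  1.14731994e-04,  2.18513296e-04,  1.04978392e-03,
       -5.94187144e-04,  1.12351954e-04]), 'effort': array([ 3.25057954e-03, -6.12458396e+01, -2.58430624e+01,  6.93991338e-02,
        4.45491762e-02,  2.79613550e-05]), 'ee_pos': array([ 0.21538585, -0.58675091,  0.21468549]), 'tcp_rot': array([ 9.84568167e-01,  1.75001480e-01, -4.10371124e-06,  7.62115348e-05]), 'ft_force': array([ 0.12081892, -0.13283538, -0.37433743]), 'ft_torque': array([-0.02636831,  0.06665607, -0.01489996]), 'finger_force': 0.0, 'grip_width': 0.09517275777247187}
```

View pics/top0.png

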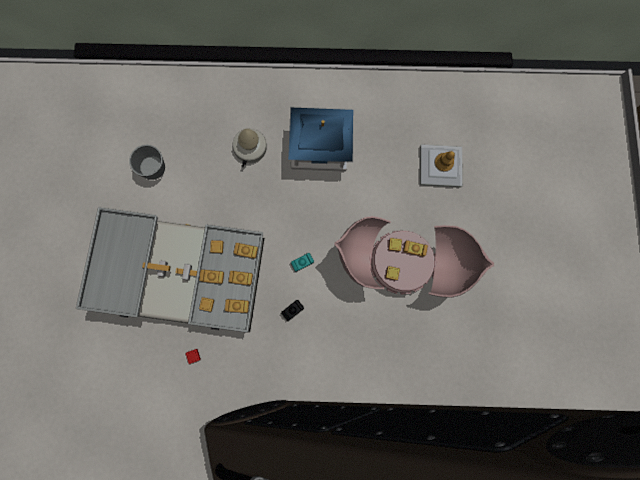

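View pics/scene0.png

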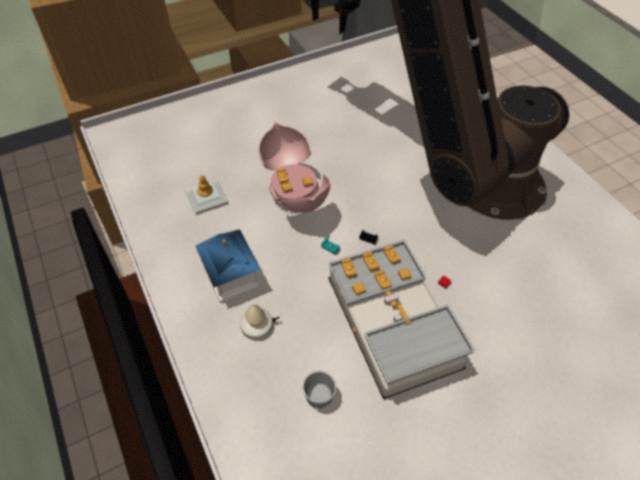

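The top view shows four boats at (246,250), (241,278), (236,306), (211,277) and two bars at (217,246), (206,305) in the right tray. On the pod are one boat at (416,247) and bars at (395,245), (392,273). The petal tips are at (337,243) and (494,264), and no boat lies on the shelf. The look-alikes (turquoise, black, red) are left of the lotus. That makes 840 g in all, so the left tray needs 420 g: the lotus load (240 g) plus one boat and one bar.

```bash
cat >> h.py <<'E'
def brass(p,smin=60):
    hsv=cv2.cvtColor(p['pixels'],cv2.COLOR_RGB2HSV)
    m=((hsv[...,0]>12)&(hsv[...,0]<28)&(hsv[...,1]>110)&(hsv[...,2]>110)).astype(np.uint8)
    m=cv2.morphologyEx(m,cv2.MORPH_CLOSE,np.ones((3,3),np.uint8))
    n,lab,st,c=cv2.connectedComponentsWithStats(m)
    W=world(p); out=[]
    for i in range(1,n):
        if st[i,4]<smin: continue
        P=W[lab==i]; P=P[~np.isnan(P[:,0])]
        if len(P)<20: continue
        r=cv2.minAreaRect((P[:,:2]*1000).astype(np.float32))
        out.append((c[i].round().tolist(),np.round(r[0],1).tolist(),np.round(r[1],0).tolist(),round(r[2],1),round(float(np.percentile(P[:,2],90)),3),int(st[i,4])))
    return out
E
python3 - <<'E'
from h import *
p=snapshot('top'); W=world(p)
for o in brass(p): print(o)
hsv=cv2.cvtColor(p['pixels'],cv2.COLOR_RGB2HSV)
# balance trays: points by height
for nm,(u0,u1) in {'L':(70,165),'R':(185,270)}.items():
    V=W[200:340,u0:u1].reshape(-1,3); 
    V=V[(V[:,2]>0.052)&(V[:,2]<0.12)]
    h=np.histogram(V[:,2],bins=np.arange(.05,.11,.004)); print(nm,h[0])
    r=cv2.minAreaRect((V[:,:2]*1000).astype(np.float32)); print(r)
# petals
V=W[210:305,330:500].reshape(-1,3); 
pod=V[(abs(V[:,2]-.054)<.004)]
print('pod',cv2.minEnclosingCircle((pod[:,:2]*1000).astype(np.float32)), np.median(pod,0))
pk=V[V[:,2]>.03]
for s in (1,-1):
    q=pk[np.argsort(-s*pk[:,1])[:8]]; print('tip',np.round(q.mean(0),3))
for x in (0.3,0.4,0.5,0.6): print(x, )
E
```

```text
([395.0, 244.0], [540.6, -202.8], [23.0, 23.0], 83.4, 0.068, 130)
([216.0, 246.0], [531.5, 146.4], [22.0, 25.0], 88.3, 0.073, 128)
([416.0, 248.0], [533.8, -242.3], [43.0, 22.0], 78.6, 0.07, 229)
([245.0, 250.0], [523.8, 89.6], [42.0, 23.0], 81.0, 0.075, 241)
([157.0, 267.0], [488.2, 252.8], [48.0, 13.0], 83.0, 0.092, 110)
([393.0, 273.0], [484.4, -197.5], [22.0, 24.0], 79.8, 0.068, 133)
([211.0, 276.0], [472.6, 153.4], [43.0, 22.0], 84.3, 0.075, 256)
([240.0, 277.0], [470.6, 97.4], [42.0, 23.0], 83.1, 0.075, 254)
([206.0, 304.0], [419.0, 160.7], [22.0, 23.0], 78.8, 0.073, 143)
([236.0, 306.0], [416.7, 103.3], [21.0, 42.0], 1.2, 0.075, 262)
L [ 416   89    4    4   20   41   13 1705 3523  311  554  410    7    0]
((493.40753173828125, 308.57818603515625), (151.9331817626953, 194.16207885742188), 82.99980926513672)
R [ 322 1681 1923  224 1164  969  213    0    0    0    0    0    0    0]
((472.8534240722656, 145.17129516601562), (153.8511962890625, 193.9512939453125), 83.08515930175781)
pod ((512.9819946289062, -222.6448974609375), 115.91132354736328) [ 0.50665383 -0.22413602  0.05343653]
tip [ 0.527 -0.079  0.134]
tip [ 0.494 -0.365  0.134]
0.3
0.4
0.5
0.6
```

Emit:
apply_moves --pt "0 0 0 0 0 -0.18" --pt "0 0 0 0 0 -0.18" --pt "0 0 0 0 0 -0.18" --pt "0 0 0 0 0 -0.18" --pt "0 0 0 0 0 -0.18" --claw 0.55 --grip_force 40

```text
clock: 1.78
ee_pos: [0.2154, -0.5867, 0.2147]
tcp_rot: [0.809, 0.588, -0.0, 0.0]
ft_force: [0.3, 0.1, 0.5]
grip_width: 0.0507
finger_force: 0.0
```

Emit:
apply_moves --pt "0 0 0 0 0 -0.18" --pt "0 0 0 0 0 -0.017" --pt "4.0 2.9 0 0 0 0" --pt "4.0 2.9 0 0 0 0" --pt "4.0 2.9 0 0 0 0"

```text
clock: 2.4
ee_pos: [0.3172, -0.4771, 0.2147]
tcp_rot: [0.75, 0.661, 0.0, 0.0]
ft_force: [0.6, -0.3, -0.3]
grip_width: 0.0432
finger_force: 0.0
```

Emit:
apply_moves --pt "5.0 3.6 0 0 0 0" --pt "5.0 3.6 0 0 0 0" --pt "5.0 3.6 0 0 0 0" --pt "5.0 3.6 0 0 0 0" --pt "0 0 0 0 0 0"

```text
clock: 3.02
ee_pos: [0.4858, -0.2943, 0.2147]
tcp_rot: [0.749, 0.663, 0.0, 0.0]
ft_force: [0.6, -0.7, -0.4]
grip_width: 0.0427
finger_force: 0.0
```

Emit:
apply_moves --pt "3.9 2.1 0 0 0 0" --pt "3.9 2.1 0 0 0 0" --pt "0 0 0 0 0 0" --pt "0 0 0 0 0 0" --pt "0 0 0 0 0 0"

```text
clock: 3.65
ee_pos: [0.5342, -0.2261, 0.2146]
tcp_rot: [0.75, 0.662, -0.0, 0.0]
ft_force: [0.5, -0.2, -0.8]
grip_width: 0.0429
finger_force: 0.0
```

Run:
```python
from h import *
p=snapshot('wrist'); save(p,'w1')
for o in brass(p,200): print(o)
s=ctrl.get_state(); print(s['ee_pos'])
W=world(p); V=W.reshape(-1,3); pod=V[abs(V[:,2]-.054)<.003]; print(len(pod),np.nanmedian(pod,0))
```

```text
([257.0, 210.0], [483.2, -197.4], [24.0, 23.0], 73.9, 0.068, 542)
([317.0, 209.0], [539.5, -203.0], [23.0, 22.0], 85.0, 0.068, 542)
([315.0, 249.0], [531.7, -244.2], [48.0, 24.0], 76.3, 0.07, 1006)
([506.0, 289.0], [748.6, -330.7], [31.0, 84.0], 55.8, 0.083, 517)
[ 0.53421922 -0.22597318  0.21466118]
10205 [ 0.50873747 -0.21533598  0.05419424]
```

View pics/w1.png

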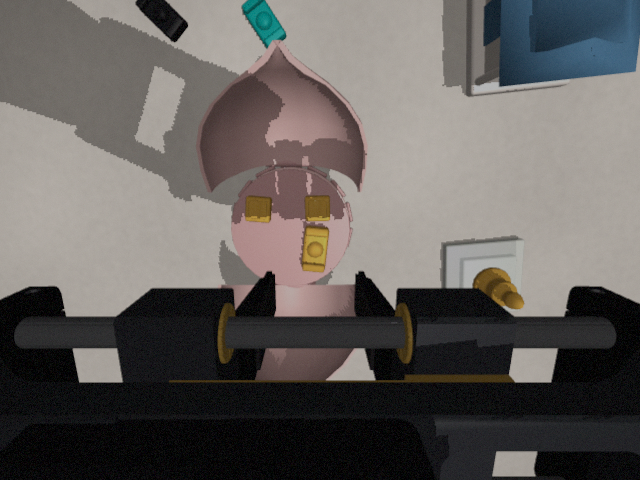

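The wrist view confirms the layout: bars at (257,210) and (317,209) and the boat at (315,249) on the pod, with positions agreeing to 2 mm. Picking up the boat now.

Emit:
apply_moves --pt "-1.7 0 4 0 0 0" --pt "0 0 5 0 0 0" --pt "0 0 4.5 0 0 0" --pt "0 0 2.3 0 0 0" --pt "0 0 0 0 0 0"

```text
clock: 4.32
ee_pos: [0.5323, -0.2426, 0.0559]
tcp_rot: [0.749, 0.662, -0.0, -0.0]
ft_force: [0.0, -0.4, -0.1]
grip_width: 0.0428
finger_force: 0.0
```

Emit:
apply_moves --pt "0 0 0 0 0 0" --pt "0 0 0 0 0 0" --pt "0 0 0 0 0 0" --pt "0 0 0 0 0 0" --pt "0 0 0 0 0 0" --claw 1

```text
clock: 4.95
ee_pos: [0.5327, -0.242, 0.0568]
tcp_rot: [0.749, 0.663, -0.0, 0.0]
ft_force: [-2.0, -1.8, 3.5]
grip_width: 0.0237
finger_force: 38.6
```

Emit:
apply_moves --pt "0 0 -2 0 0 0" --pt "0 0 -5 0 0 0" --pt "0 0 -5 0 0 0" --pt "0 0 0 0 0 0" --pt "0 0 0 0 0 0"

```text
clock: 5.58
ee_pos: [0.5323, -0.2414, 0.1759]
tcp_rot: [0.749, 0.663, -0.0, -0.0]
ft_force: [-0.1, 1.2, -2.2]
grip_width: 0.0238
finger_force: 38.6
```

Emit:
apply_moves --pt "5.4 -0.5 0 0 0 0" --pt "5.4 -0.5 0 0 0 0" --pt "5.4 -0.5 0 0 0 0" --pt "5.4 -0.5 0 0 0 0" --pt "5.4 -0.5 0 0 0 0"

```text
clock: 6.2
ee_pos: [0.54, 0.031, 0.1749]
tcp_rot: [0.749, 0.663, -0.001, -0.001]
ft_force: [-0.3, -0.1, -0.7]
grip_width: 0.0238
finger_force: 39.4
```

Emit:
apply_moves --pt "5.4 -0.5 0 0 0 0" --pt "5.4 -0.6 0 0 0 0" --pt "5.4 -0.6 0 0 0 0" --pt "5.4 -0.6 0 0 0 0" --pt "5.2 -0.6 0 0 0 0"

```text
clock: 6.82
ee_pos: [0.5438, 0.3005, 0.1745]
tcp_rot: [0.749, 0.663, -0.001, -0.0]
ft_force: [0.5, 0.4, -1.4]
grip_width: 0.0234
finger_force: 39.4
```

Emit:
apply_moves --pt "0 0 3 0 0 0" --pt "0 0 3.5 0 0 0" --pt "0 0 2.2 0 0 0" --pt "0 0 0 0 0 0" --pt "0 0 0 0 0 0"

```text
clock: 7.45
ee_pos: [0.5446, 0.2988, 0.0895]
tcp_rot: [0.749, 0.663, -0.0, -0.0]
ft_force: [0.4, -0.7, -1.0]
grip_width: 0.0235
finger_force: 40.0
```

Emit:
apply_moves --pt "0 0 0.3 0 0 0" --pt "0 0 0 0 0 0" --pt "0 0 0 0 0 0" --pt "0 0 0 0 0 0" --pt "0 0 0 0 0 0"

```text
clock: 8.07
ee_pos: [0.5446, 0.2988, 0.0867]
tcp_rot: [0.749, 0.663, 0.0, 0.0]
ft_force: [-0.3, 0.1, -1.5]
grip_width: 0.0232
finger_force: 40.0
```

Emit:
apply_moves --pt "0 0 0 0 0 0" --pt "0 0 0 0 0 0" --pt "0 0 0 0 0 0" --pt "0 0 -4 0 0 0" --pt "0 0 -5 0 0 0" --claw 0.55

```text
clock: 8.7
ee_pos: [0.5442, 0.2986, 0.1768]
tcp_rot: [0.749, 0.663, -0.001, -0.0]
ft_force: [-0.6, 1.3, -0.2]
grip_width: 0.0428
finger_force: 0.0
```

Emit:
apply_moves --pt "-5 0.5 0 0 0 0" --pt "-5 0.5 0 0 0 0" --pt "-5 0.6 0 0 0 0" --pt "-5 0.6 0 0 0 0" --pt "-5 0.6 0 0 0 0"

```text
clock: 9.32
ee_pos: [0.5418, 0.0457, 0.1768]
tcp_rot: [0.749, 0.663, 0.0, 0.0]
ft_force: [0.7, -0.4, -0.2]
grip_width: 0.0428
finger_force: 0.0
```

Emit:
apply_moves --pt "-5 0.6 0 0 0 0" --pt "-5 0.6 0 0 0 0" --pt "-5 0.6 0 0 0 0" --pt "-5 0.6 0 0 0 0" --pt "-4.9 0.4 0 0 0 0"

```text
clock: 9.95
ee_pos: [0.5393, -0.2051, 0.1768]
tcp_rot: [0.749, 0.663, 0.0, 0.0]
ft_force: [0.3, 0.0, -0.2]
grip_width: 0.0431
finger_force: 0.0
```

Emit:
apply_moves --pt "0.2 0 4 0 0 0" --pt "0 0 5 0 0 0" --pt "0 0 3 0 0 0" --pt "0 0 0 0 0 0" --pt "0 0 0 0 0 0"

```text
clock: 10.58
ee_pos: [0.5397, -0.2014, 0.0566]
tcp_rot: [0.749, 0.663, -0.0, -0.0]
ft_force: [0.6, -0.4, -0.6]
grip_width: 0.043
finger_force: 0.0
```

Emit:
apply_moves --pt "0 0 0 0 0 0" --pt "0 0 0 0 0 0" --pt "0 0 0 0 0 0" --pt "0 0 0 0 0 0" --pt "0 0 0 0 0 0" --claw 1

```text
clock: 11.2
ee_pos: [0.5397, -0.2013, 0.0568]
tcp_rot: [0.749, 0.663, 0.0, 0.0]
ft_force: [-0.6, 0.4, 2.3]
grip_width: 0.0237
finger_force: 40.0
```

Emit:
apply_moves --pt "0 0 -2 0 0 0" --pt "0 0 -5 0 0 0" --pt "0 0 -5 0 0 0" --pt "0 0 0 0 0 0" --pt "0 0 0 0 0 0"

```text
clock: 11.82
ee_pos: [0.5393, -0.2011, 0.1759]
tcp_rot: [0.749, 0.663, -0.0, -0.0]
ft_force: [0.2, -0.3, -0.8]
grip_width: 0.0236
finger_force: 40.0
```

Emit:
apply_moves --pt "5.4 -0.5 0 0 0 0" --pt "5.4 -0.5 0 0 0 0" --pt "5.4 -0.5 0 0 0 0" --pt "5.4 -0.5 0 0 0 0" --pt "5.4 -0.5 0 0 0 0"

```text
clock: 12.45
ee_pos: [0.547, 0.0714, 0.1749]
tcp_rot: [0.749, 0.663, -0.001, -0.001]
ft_force: [0.8, -0.4, -0.8]
grip_width: 0.0236
finger_force: 40.0
```

Emit:
apply_moves --pt "5.6 -0.6 0 0 0 0" --pt "5.6 -0.6 0 0 0 0" --pt "5.6 -0.6 0 0 0 0" --pt "5.6 -0.6 0 0 0 0" --pt "5.4 -0.6 0 0 0 0"

```text
clock: 13.08
ee_pos: [0.5511, 0.351, 0.1744]
tcp_rot: [0.749, 0.663, -0.001, -0.0]
ft_force: [1.6, 0.3, -0.7]
grip_width: 0.0234
finger_force: 40.0
```

Emit:
apply_moves --pt "0 0 3 0 0 0" --pt "0 0 3.5 0 0 0" --pt "0 0 2.3 0 0 0" --pt "0 0 0 0 0 0" --pt "0 0 0 0 0 0"

```text
clock: 13.7
ee_pos: [0.5518, 0.3492, 0.0885]
tcp_rot: [0.749, 0.663, -0.0, -0.0]
ft_force: [0.1, -1.0, -0.7]
grip_width: 0.0233
finger_force: 40.0
```

Emit:
apply_moves --pt "0 0 0 0 0 0" --pt "0 0 0 0 0 0" --pt "0 0 0 0 0 0" --pt "0 0 -4 0 0 0" --pt "0 0 -5 0 0 0" --claw 0.55

```text
clock: 14.32
ee_pos: [0.5514, 0.349, 0.179]
tcp_rot: [0.749, 0.663, -0.001, -0.0]
ft_force: [1.5, 0.5, 1.2]
grip_width: 0.043
finger_force: 0.0
```

Emit:
apply_moves --pt "-5.5 0 0 0 0 0" --pt "-5.5 0 0 0 0 0" --pt "-5.5 0 0 0 0 0" --pt "-5.5 0 0 0 0 0" --pt "-5.5 0 0 0 0 0"

```text
clock: 14.95
ee_pos: [0.518, 0.0747, 0.179]
tcp_rot: [0.749, 0.663, 0.0, 0.0]
ft_force: [1.1, -0.1, -0.2]
grip_width: 0.0429
finger_force: 0.0
```

Emit:
apply_moves --pt "-5.5 0 0 0 0 0" --pt "-5.5 0 0 0 0 0" --pt "-5.5 0 0 0 0 0" --pt "-5.5 0 0 0 0 0" --pt "-5.5 0 0 0 0 0"

```text
clock: 15.58
ee_pos: [0.4845, -0.1984, 0.179]
tcp_rot: [0.749, 0.663, 0.0, 0.0]
ft_force: [0.9, 0.3, -0.1]
grip_width: 0.0431
finger_force: 0.0
```

Emit:
apply_moves --pt "0 0 4 0 0 0" --pt "0 0 5 0 0 0" --pt "0 0 3.2 0 0 0" --pt "0 0 0 0 0 0" --pt "0 0 0 0 0 0"

```text
clock: 16.2
ee_pos: [0.4849, -0.1967, 0.0567]
tcp_rot: [0.749, 0.663, -0.0, 0.0]
ft_force: [-0.3, -0.1, 0.1]
grip_width: 0.0427
finger_force: 0.0
```

Emit:
apply_moves --pt "0 0 0 0 0 0" --pt "0 0 0 0 0 0" --pt "0 0 0 0 0 0" --pt "0 0 0 0 0 0" --pt "0 0 0 0 0 0" --claw 1

```text
clock: 16.82
ee_pos: [0.4849, -0.1967, 0.0568]
tcp_rot: [0.749, 0.663, 0.0, 0.0]
ft_force: [-1.7, 0.5, 5.4]
grip_width: 0.0235
finger_force: 40.0
```

Emit:
apply_moves --pt "0 0 -2 0 0 0" --pt "0 0 -5 0 0 0" --pt "0 0 -5 0 0 0" --pt "0 0 0 0 0 0" --pt "0 0 0 0 0 0"

```text
clock: 17.45
ee_pos: [0.4845, -0.1964, 0.176]
tcp_rot: [0.749, 0.663, -0.0, -0.0]
ft_force: [0.3, 1.2, -0.9]
grip_width: 0.0235
finger_force: 40.0
```

Emit:
apply_moves --pt "5.5 -0.5 0 0 0 0" --pt "5.5 -0.5 0 0 0 0" --pt "5.5 -0.5 0 0 0 0" --pt "5.5 -0.5 0 0 0 0" --pt "5.5 -0.5 0 0 0 0"

```text
clock: 18.08
ee_pos: [0.4928, 0.0811, 0.175]
tcp_rot: [0.749, 0.663, -0.001, -0.001]
ft_force: [0.6, 0.1, -1.0]
grip_width: 0.0234
finger_force: 40.0
```

Emit:
apply_moves --pt "5.5 -0.5 0 0 0 0" --pt "5.5 -0.5 0 0 0 0" --pt "5.5 -0.6 0 0 0 0" --pt "5.5 -0.6 0 0 0 0" --pt "5.5 -0.6 0 0 0 0"

```text
clock: 18.7
ee_pos: [0.4985, 0.3573, 0.1745]
tcp_rot: [0.749, 0.663, -0.001, -0.0]
ft_force: [0.9, 0.0, -0.4]
grip_width: 0.0235
finger_force: 40.0
```

Emit:
apply_moves --pt "0 0 3 0 0 0" --pt "0 0 3.5 0 0 0" --pt "0 0 2.3 0 0 0" --pt "0 0 0 0 0 0" --pt "0 0 0 0 0 0"

```text
clock: 19.32
ee_pos: [0.4992, 0.3557, 0.0885]
tcp_rot: [0.749, 0.663, -0.0, -0.0]
ft_force: [-0.5, 0.2, -0.5]
grip_width: 0.0236
finger_force: 40.0
```

Emit:
apply_moves --pt "0 0 0 0 0 0" --pt "0 0 0 0 0 0" --pt "0 0 0 0 0 0" --pt "0 0 -4 0 0 0" --pt "0 0 -5 0 0 0" --claw 0.55

```text
clock: 19.95
ee_pos: [0.4988, 0.3554, 0.179]
tcp_rot: [0.749, 0.663, -0.001, -0.0]
ft_force: [0.5, 0.4, 0.1]
grip_width: 0.0427
finger_force: 0.0
```

Emit:
apply_moves --pt "-5 0 -1 0 0 0" --pt "-5 0 -1 0 0 0" --pt "-5 0 -1 0 0 0" --pt "0 0 -1 0 0 0" --pt "0 0 0 0 0 0"

```text
clock: 20.58
ee_pos: [0.4815, 0.2072, 0.2195]
tcp_rot: [0.749, 0.662, 0.001, 0.0]
ft_force: [-0.3, 0.7, 0.8]
grip_width: 0.0427
finger_force: 0.0
```

Run:
```python
from h import *
p=snapshot('wrist'); save(p,'w2')
for o in brass(p,200): print(o)
p=snapshot('scene'); save(p,'s2'); print('scene')
for o in brass(p,40): print(o)
```

```text
([314.0, 54.0], [499.2, 356.2], [23.0, 23.0], 83.4, 0.097, 961)
([381.0, 58.0], [552.0, 346.8], [24.0, 24.0], 82.5, 0.097, 952)
([376.0, 123.0], [544.7, 297.5], [43.0, 24.0], 83.1, 0.1, 1539)
([313.0, 190.0], [485.6, 249.9], [40.0, 9.0], 83.0, 0.092, 512)
([311.0, 286.0], [471.3, 153.5], [43.0, 23.0], 85.0, 0.075, 923)
([361.0, 271.0], [520.9, 183.7], [26.0, 68.0], 5.4, 0.073, 309)
scene
([44.0, 2.0], [904.0, -1016.7], [52.0, 102.0], 87.5, 0.253, 182)
([187.0, 8.0], [358.5, -1583.7], [201.0, 132.0], 0.9, -0.197, 453)
([233.0, 35.0], [149.2, -1284.7], [136.0, 670.0], 86.2, -0.197, 1158)
([66.0, 91.0], [972.0, -1165.1], [74.0, 477.0], 7.3, -0.078, 484)
([211.0, 76.0], [305.5, -1603.3], [142.0, 90.0], 4.3, -0.578, 137)
([87.0, 169.0], [1020.8, -1274.2], [50.0, 732.0], 3.6, -0.41, 456)
([203.0, 187.0], [726.7, -308.3], [24.0, 35.0], 62.6, 0.076, 167)
([377.0, 272.0], [472.6, 126.6], [99.0, 23.0], 88.2, 0.076, 335)
([348.0, 267.0], [524.0, 92.0], [45.0, 23.0], 78.5, 0.077, 180)
([404.0, 273.0], [420.2, 162.2], [23.0, 22.0], 80.4, 0.075, 99)
([363.0, 290.0], [524.8, 160.9], [23.0, 23.0], 74.9, 0.075, 94)
([399.0, 309.0], [486.5, 239.4], [63.0, 15.0], 75.1, 0.094, 111)
([390.0, 340.0], [546.5, 298.0], [46.0, 23.0], 80.8, 0.101, 250)
([425.0, 355.0], [501.8, 357.5], [24.0, 23.0], 77.8, 0.099, 139)
([401.0, 363.0], [554.0, 348.0], [24.0, 22.0], 81.5, 0.099, 143)
```

View pics/s2.png

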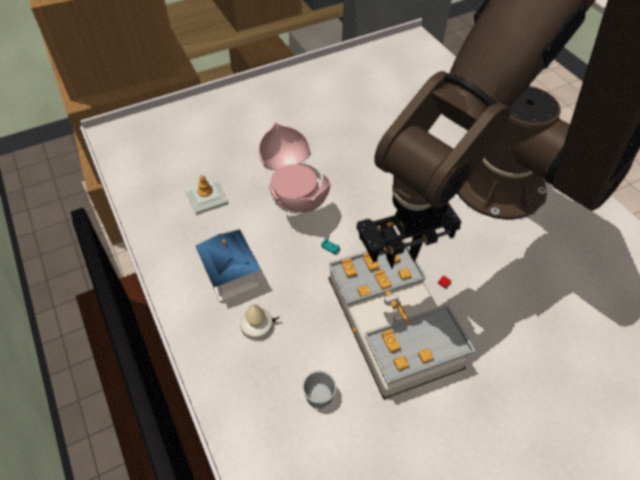

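All three lotus ingots lie in the left tray, at (390,340), (401,363) and (425,355). One bar in the right tray was knocked about 15 mm, which doesn't matter. Next is the middle boat from the right tray.

Emit:
apply_moves --pt "-2.7 -0.3 0 0 0 0" --pt "-2.7 0 4 0 0 0" --pt "0 0 5 0 0 0" --pt "0 0 5 0 0 0" --pt "0 0 1.7 0 0 0" --claw 0.6

```text
clock: 21.3
ee_pos: [0.4701, 0.1542, 0.0585]
tcp_rot: [0.748, 0.663, -0.002, -0.001]
ft_force: [-3.4, 0.5, 25.3]
grip_width: 0.038
finger_force: 13.6
```

Emit:
apply_moves --pt "0 0 0 0 0 0" --pt "0 0 0 0 0 0" --pt "0 0 0 0 0 0" --pt "0 0 0 0 0 0" --pt "0 0 0 0 0 0" --claw 1

```text
clock: 21.92
ee_pos: [0.4714, 0.1537, 0.0617]
tcp_rot: [0.749, 0.663, 0.0, 0.0]
ft_force: [0.1, 0.0, -1.0]
grip_width: 0.0237
finger_force: 39.7
```

Emit:
apply_moves --pt "0 0 -2 0 0 0" --pt "0 0 -4 0 0 0" --pt "0 0 -4 0 0 0" --pt "0 0 0 0 0 0" --pt "0 0 0 0 0 0"

```text
clock: 22.55
ee_pos: [0.471, 0.1535, 0.161]
tcp_rot: [0.749, 0.663, -0.0, -0.0]
ft_force: [-1.0, -0.8, -0.6]
grip_width: 0.0236
finger_force: 39.7
```

Emit:
apply_moves --pt "5.1 -0.1 0 0 0 0" --pt "5.1 -0.1 0 0 0 0" --pt "5.1 -0.2 0 0 0 0" --pt "0 0 2 0 0 0" --pt "0 0 3 0 0 0"

```text
clock: 23.18
ee_pos: [0.4855, 0.3065, 0.1096]
tcp_rot: [0.748, 0.663, -0.001, -0.0]
ft_force: [0.9, 0.6, -1.2]
grip_width: 0.024
finger_force: 39.7
```

Emit:
apply_moves --pt "0 0 1.5 0 0 0" --pt "0 0 0.8 0 0 0" --pt "0 0 0 0 0 0" --pt "0 0 0 0 0 0" --pt "0 0 0 0 0 0"

```text
clock: 23.8
ee_pos: [0.4863, 0.306, 0.0893]
tcp_rot: [0.749, 0.663, 0.001, 0.0]
ft_force: [0.2, -0.3, -1.5]
grip_width: 0.0235
finger_force: 39.7
```

Emit:
apply_moves --pt "0 0 0 0 0 0" --pt "0 0 0 0 0 0" --pt "0 0 0 0 0 0" --pt "0 0 -4 0 0 0" --pt "0 0 -4 0 0 0" --claw 0.6

```text
clock: 24.42
ee_pos: [0.4859, 0.3059, 0.1693]
tcp_rot: [0.749, 0.663, -0.0, -0.0]
ft_force: [0.5, 1.0, 0.6]
grip_width: 0.038
finger_force: 0.0
```

Emit:
apply_moves --pt "-5 -1 -1 0 0 0" --pt "-5 -1 -1 0 0 0" --pt "0 0 0 0 0 0" --pt "0 0 0 0 0 0" --pt "0 0 0 0 0 0"

```text
clock: 25.05
ee_pos: [0.4543, 0.2099, 0.1883]
tcp_rot: [0.749, 0.663, -0.0, -0.0]
ft_force: [-0.4, -0.4, 0.2]
grip_width: 0.0377
finger_force: 0.0
```

Run:
```python
from h import *
p=snapshot('wrist'); save(p,'w3')
for o in brass(p,200): print(o)
```

```text
([353.0, 39.0], [499.8, 356.4], [24.0, 23.0], 83.5, 0.096, 1240)
([428.0, 45.0], [551.8, 346.6], [23.0, 24.0], 82.4, 0.096, 1188)
([342.0, 118.0], [486.3, 304.8], [43.0, 23.0], 85.1, 0.098, 1905)
([421.0, 118.0], [544.6, 297.8], [43.0, 23.0], 82.5, 0.098, 1907)
([348.0, 193.0], [485.9, 249.8], [40.0, 10.0], 83.6, 0.09, 618)
([396.0, 282.0], [523.1, 159.1], [23.0, 24.0], 81.9, 0.074, 390)
([287.0, 297.0], [423.1, 159.9], [24.0, 14.0], 81.6, 0.074, 360)
([289.0, 361.0], [415.4, 94.3], [24.0, 32.0], 0.1, 0.076, 622)
([344.0, 361.0], [467.6, 88.2], [31.0, 22.0], 84.5, 0.076, 616)
```

Emit:
apply_moves --pt "-2.6 -1.4 0 0 0 0" --pt "-2.7 -1.4 0 0 0 0" --pt "0 0 4.5 0 0 0" --pt "0 0 4.5 0 0 0" --pt "0 0 2 0 0 0"

```text
clock: 25.72
ee_pos: [0.4191, 0.1602, 0.0764]
tcp_rot: [0.749, 0.663, -0.001, -0.001]
ft_force: [0.2, 0.5, -0.0]
grip_width: 0.0381
finger_force: 0.0
```

Emit:
apply_moves --pt "0 0 1 0 0 0" --pt "0 0 0.4 0 0 0" --pt "0 0 0 0 0 0" --pt "0 0 0 0 0 0" --pt "0 0 0 0 0 0"

```text
clock: 26.35
ee_pos: [0.42, 0.16, 0.0651]
tcp_rot: [0.749, 0.663, 0.0, 0.0]
ft_force: [0.1, -0.7, 0.6]
grip_width: 0.0376
finger_force: 0.0
```

Emit:
apply_moves --pt "0 0 0 0 0 0" --pt "0 0 0 0 0 0" --pt "0 0 0 0 0 0" --pt "0 0 0 0 0 0" --pt "0 0 0 0 0 0" --claw 1

```text
clock: 26.98
ee_pos: [0.4198, 0.1599, 0.0646]
tcp_rot: [0.749, 0.663, -0.0, 0.0]
ft_force: [-0.4, -0.5, -0.3]
grip_width: 0.0236
finger_force: 40.0
```

Emit:
apply_moves --pt "0 0 -2 0 0 0" --pt "0 0 -4 0 0 0" --pt "0 0 -4 0 0 0" --pt "0 0 0 0 0 0" --pt "0 0 0 0 0 0"

```text
clock: 27.6
ee_pos: [0.4194, 0.1598, 0.164]
tcp_rot: [0.749, 0.663, -0.0, -0.0]
ft_force: [-0.8, -0.1, -1.0]
grip_width: 0.0236
finger_force: 40.0
```

Emit:
apply_moves --pt "4.7 0 0 0 0 0" --pt "4.8 0 0 0 0 0" --pt "4.8 0 0 0 0 0" --pt "4.7 0 0 0 0 0" --pt "0 0 3 0 0 0"

```text
clock: 28.22
ee_pos: [0.4432, 0.3514, 0.1335]
tcp_rot: [0.748, 0.664, 0.001, 0.0]
ft_force: [0.0, -0.7, -0.7]
grip_width: 0.0236
finger_force: 40.0
```

Emit:
apply_moves --pt "0 0 3 0 0 0" --pt "0 0 1.5 0 0 0" --pt "0 0 0.7 0 0 0" --pt "0 0 0 0 0 0" --pt "0 0 0 0 0 0"

```text
clock: 28.85
ee_pos: [0.4433, 0.3487, 0.0833]
tcp_rot: [0.749, 0.663, 0.001, 0.0]
ft_force: [0.3, 0.1, 0.1]
grip_width: 0.0235
finger_force: 40.0
```

Emit:
apply_moves --pt "0 0 0 0 0 0" --pt "0 0 0 0 0 0" --pt "0 0 0 0 0 0" --pt "0 0 -4 0 0 0" --pt "0 0 -4 0 0 0" --claw 0.68

```text
clock: 29.48
ee_pos: [0.4427, 0.3484, 0.1634]
tcp_rot: [0.749, 0.663, -0.001, -0.0]
ft_force: [0.7, 0.2, -0.1]
grip_width: 0.0302
finger_force: 0.0
```

Emit:
apply_moves --pt "-5 2 -1 0 0 0" --pt "-5 2 -1 0 0 0" --pt "-5 2 -1 0 0 0" --pt "-3 0 -2 0 0 0" --pt "0 0 0 0 0 0" --claw 1

```text
clock: 30.1
ee_pos: [0.481, 0.1611, 0.2139]
tcp_rot: [0.75, 0.662, 0.001, 0.001]
ft_force: [0.4, 0.5, -0.6]
grip_width: 0.0006
finger_force: 0.0
```

Run:
```python
from h import *
p=snapshot('wrist'); save(p,'w4')
for o in brass(p,150): print(o)
p=snapshot('top'); save(p,'t4')
for o in brass(p): print(o)
W=world(p)
V=W[205:305,325:500].reshape(-1,3); pk=V[V[:,2]>.03]
for s in (1,-1):
    q=pk[np.argsort(-s*pk[:,1])[:8]]; print('tip',np.round(q.mean(0),3))
```

```text
([237.0, 13.0], [443.4, 347.5], [19.0, 23.0], 83.8, 0.086, 803)
([306.0, 3.0], [498.4, 347.5], [4.0, 23.0], 83.1, 0.085, 203)
([375.0, 5.0], [550.9, 339.5], [7.0, 23.0], 82.5, 0.086, 324)
([299.0, 63.0], [486.4, 305.3], [43.0, 23.0], 84.3, 0.089, 1648)
([371.0, 62.0], [544.9, 298.3], [43.0, 23.0], 82.6, 0.089, 1650)
([307.0, 134.0], [485.3, 251.0], [41.0, 10.0], 82.8, 0.08, 549)
([307.0, 186.0], [480.2, 204.1], [35.0, 10.0], 82.2, 0.08, 366)
([360.0, 235.0], [523.2, 158.0], [23.0, 23.0], 80.8, 0.084, 575)
([447.0, 159.0], [723.0, -316.3], [37.0, 26.0], 45.4, 0.082, 123)
([211.0, 249.0], [523.2, 154.9], [17.0, 23.0], 81.5, 0.084, 108)
([245.0, 249.0], [523.4, 88.3], [42.0, 24.0], 78.9, 0.086, 259)
([240.0, 277.0], [469.7, 96.5], [43.0, 23.0], 84.2, 0.086, 270)
([236.0, 306.0], [416.2, 101.7], [43.0, 23.0], 86.9, 0.086, 281)
tip [ 0.526 -0.079  0.133]
tip [ 0.494 -0.365  0.133]
```

View pics/w4.png

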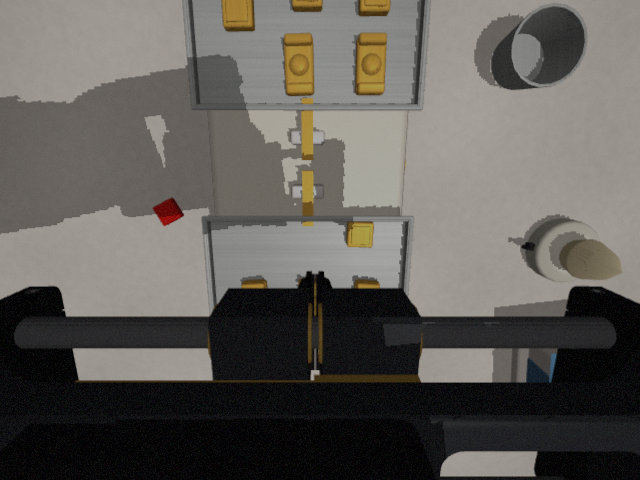

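Levelled: both beaks, at (307,134) and (307,186), read 0.080 m, and every ingot is in a tray. Now the left petal: hinge at a=-92 mm, z=34 mm, with the tip about 78 mm out and 99 mm up.

Emit:
apply_moves --pt "-5.1 1.9 0 0 0 0" --pt "-5.1 1.9 0 0 0 0" --pt "-5.1 1.9 0 0 0 0" --pt "-5.0 1.8 0 0 0 0" --pt "0 0 0 0 0 0"

```text
clock: 30.82
ee_pos: [0.531, -0.0498, 0.2116]
tcp_rot: [0.75, 0.662, -0.0, -0.0]
ft_force: [0.2, 1.1, 0.6]
grip_width: 0.0005
finger_force: 0.0
```

Emit:
apply_moves --pt "0 0 4 0 0 0" --pt "0 0 4 0 0 0" --pt "0 0 1.6 0 0 0" --pt "0 0 0 0 0 0" --pt "0 0 0 0 0 0"

```text
clock: 31.45
ee_pos: [0.5307, -0.0472, 0.1171]
tcp_rot: [0.749, 0.663, 0.0, 0.0]
ft_force: [0.3, -0.1, 0.8]
grip_width: 0.0005
finger_force: 0.0
```

Emit:
apply_moves --pt "-1.2 0 0 0 0 0" --pt "-0.8 0 0 0 0 0" --pt "-0.8 0 -0.5 0 0 0" --pt "-0.8 0 -0.5 0 0 0" --pt "0 0 0 0 0 0"

```text
clock: 32.08
ee_pos: [0.526, -0.0846, 0.1271]
tcp_rot: [0.749, 0.662, 0.0, 0.0]
ft_force: [0.7, -0.2, 0.5]
grip_width: 0.0004
finger_force: 0.0
```

Emit:
apply_moves --pt "-1.0 0 -0.5 0 0 0" --pt "-1.0 0 -0.4 0 0 0" --pt "-1.0 0 -0.3 0 0 0" --pt "-1.0 0 -0.3 0 0 0" --pt "0 0 0 0 0 0"

```text
clock: 32.7
ee_pos: [0.521, -0.1244, 0.1418]
tcp_rot: [0.749, 0.662, -0.0, 0.0]
ft_force: [-0.4, 0.3, 0.1]
grip_width: 0.0003
finger_force: 0.0
```

Run:
```python
from h import *
s=ctrl.get_state(); print(s['ee_pos'],s['ft_force'])
p=snapshot('scene'); c=p['pixels'][90:290,200:440]; cv2.imwrite('pics/s5.png',cv2.resize(c,None,fx=3,fy=3)[:,:,::-1])
```

```text
[ 0.52098933 -0.12438695  0.14175549] [-0.40596382  0.27864551  0.07527327]
```

View pics/s5.png

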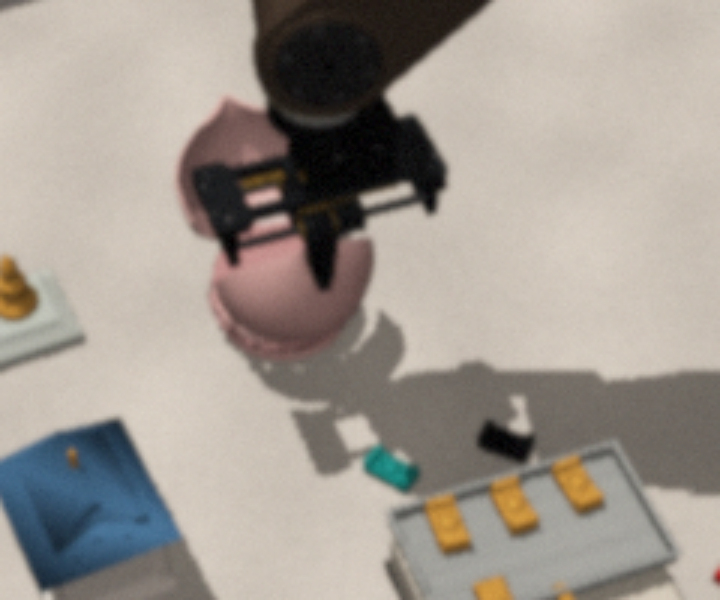

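The finger bears on the outside of the left half, which is well on its way up. Next I back off, go lower and push level.

Emit:
apply_moves --pt "2.0 0 0 0 0 0" --pt "0 0 2.0 0 0 0" --pt "-1.0 0 0 0 0 0" --pt "-1.0 0 0 0 0 0" --pt "-0.8 0 0 0 0 0"

```text
clock: 33.38
ee_pos: [0.5203, -0.1322, 0.1223]
tcp_rot: [0.749, 0.663, 0.0, 0.0]
ft_force: [0.5, 1.3, 2.3]
grip_width: 0.0002
finger_force: 0.8
```

Emit:
apply_moves --pt "-0.6 0 0 0 0 0" --pt "-0.6 0 0 0 0 0" --pt "-0.6 0 0 0 0 0" --pt "0 0 0 0 0 0" --pt "0 0 0 0 0 0"

```text
clock: 34.0
ee_pos: [0.5177, -0.1493, 0.1215]
tcp_rot: [0.749, 0.663, -0.0, -0.0]
ft_force: [0.6, 0.1, -0.6]
grip_width: 0.0003
finger_force: 0.0
```

Emit:
apply_moves --pt "-0.4 0 0 0 0 0" --pt "-0.4 0 0 0 0 0" --pt "0 0 0 0 0 0" --pt "0 0 0 0 0 0" --pt "0 0 0 0 0 0"

```text
clock: 34.62
ee_pos: [0.5169, -0.1572, 0.1217]
tcp_rot: [0.749, 0.663, -0.0, 0.0]
ft_force: [0.5, 0.3, -0.3]
grip_width: 0.0003
finger_force: 0.0
```

Emit:
apply_moves --pt "-0.3 0 0 0 0 0" --pt "-0.3 0 0 0 0 0" --pt "0 0 0 0 0 0" --pt "0 0 0 0 0 0" --pt "0 0 0 0 0 0"

```text
clock: 35.25
ee_pos: [0.5162, -0.1632, 0.1216]
tcp_rot: [0.749, 0.663, -0.0, 0.0]
ft_force: [0.1, -0.3, -0.2]
grip_width: 0.0006
finger_force: 0.0
```

Run:
```python
from h import *
p=snapshot('top'); c=p['pixels'][190:330,300:520]; cv2.imwrite('pics/t6.png',cv2.resize(c,None,fx=3,fy=3)[:,:,::-1])
p=snapshot('scene')
c=p['pixels'][90:230,200:400]; cv2.imwrite('pics/s6.png',cv2.resize(c,None,fx=3,fy=3)[:,:,::-1])
```

```text
(no output)
```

View pics/s6.png

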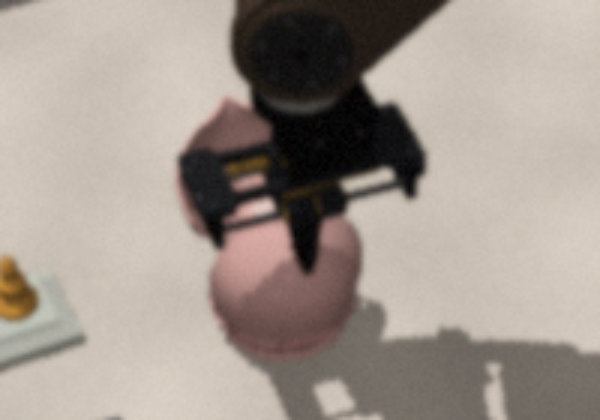

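The finger is still on the shell and the left half is nearly upright; I continue in small steps until the stop answers.

Emit:
apply_moves --pt "-0.3 0 0 0 0 0" --pt "0 0 0 0 0 0" --pt "-0.3 0 0 0 0 0" --pt "0 0 0 0 0 0" --pt "0 0 0 0 0 0"

```text
clock: 35.98
ee_pos: [0.5155, -0.1693, 0.1217]
tcp_rot: [0.749, 0.663, -0.0, 0.0]
ft_force: [-0.2, -0.5, -0.0]
grip_width: 0.0003
finger_force: 0.1
```

Emit:
apply_moves --pt "-0.3 0 0 0 0 0" --pt "0 0 0 0 0 0" --pt "0 0 0 0 0 0" --pt "0 0 0 0 0 0" --pt "0 0 0 0 0 0"

```text
clock: 36.6
ee_pos: [0.5151, -0.1721, 0.1217]
tcp_rot: [0.749, 0.663, -0.0, 0.0]
ft_force: [-0.2, -1.0, 0.7]
grip_width: 0.0004
finger_force: 0.0
```

Emit:
apply_moves --pt "-0.2 0 0 0 0 0" --pt "0 0 0 0 0 0" --pt "-0.2 0 0 0 0 0" --pt "0 0 0 0 0 0" --pt "0 0 0 0 0 0"

```text
clock: 37.22
ee_pos: [0.5146, -0.1762, 0.1216]
tcp_rot: [0.749, 0.663, -0.0, 0.0]
ft_force: [-0.3, 1.1, 0.8]
grip_width: 0.0006
finger_force: 0.1
```

Run:
```python
from h import *
p=snapshot('scene'); W=world(p)
for l in ['petal_left','petal_right']:
    for d in nets.trace(p,l)[:2]:
        V=W[d['mask']]; V=V[~np.isnan(V[:,0])]
        a=V@[.1219,.9925,0]*1000+158; b=V@[.9925,-.1219,0]*1000-533; z=V[:,2]*1000-34
        print(l,d['score'],d['xy'],len(V))
        for z0 in range(0,120,10):
            k=(abs(z-z0)<3)&(abs(b)<30)
            if k.sum()>3: print(z0,k.sum(),np.percentile(a[k],[2,50,98]).round(), end=' | ')
        print('zmax',np.percentile(z,99.5))
```

```text
petal_left 0.98 [291.5, 181.7] 1556
10 24 [57. 64. 68.] | 20 35 [58. 66. 69.] | 30 40 [58. 65. 70.] | 40 34 [60. 65. 71.] | 50 55 [57. 63. 69.] | 60 72 [48. 58. 65.] | 70 71 [42. 50. 60.] | 80 80 [25. 39. 53.] | 90 54 [ 5. 24. 44.] | 100 28 [ 2. 13. 23.] | zmax 102.6107169450302
petal_right 0.93 [276.6, 133.0] 413
10 39 [-103.  -81.  -67.] | 20 20 [-104.  -99.  -74.] | 70 22 [-137. -132. -129.] | 80 32 [-137. -131. -125.] | 90 28 [-139. -131.  -65.] | 100 33 [-144. -133. -122.] | zmax 198.22782080125594
```

Emit:
apply_moves --pt "-0.2 0 0 0 0 0" --pt "0 0 0 0 0 0" --pt "-0.2 0 0 0 0 0" --pt "0 0 0 0 0 0" --pt "0 0 0 0 0 0"

```text
clock: 38.0
ee_pos: [0.5141, -0.1799, 0.1217]
tcp_rot: [0.749, 0.663, 0.0, -0.0]
ft_force: [-0.0, 3.9, 0.6]
grip_width: 0.0004
finger_force: 1.6
```

Emit:
apply_moves --pt "-0.2 0 0 0 0 0" --pt "0 0 0 0 0 0" --pt "0 0 0 0 0 0" --pt "0 0 0 0 0 0" --pt "0 0 0 0 0 0"

```text
clock: 38.62
ee_pos: [0.5139, -0.1809, 0.1217]
tcp_rot: [0.749, 0.663, 0.0, -0.001]
ft_force: [2.0, 11.1, 5.0]
grip_width: 0.0005
finger_force: 4.8
```

The left half is against its stop (11 N). Now the right half, mirrored.

Emit:
apply_moves --pt "3 0 0 0 0 0" --pt "0 0 -5.5 0 0 0" --pt "0 0 -5.5 0 0 0" --pt "-4.5 0.1 0 0 0 0" --pt "-5 0 0 0 0 0"

```text
clock: 39.25
ee_pos: [0.507, -0.2478, 0.2326]
tcp_rot: [0.748, 0.663, 0.0, 0.001]
ft_force: [1.0, -0.6, -1.2]
grip_width: 0.0002
finger_force: 0.0
```

Emit:
apply_moves --pt "-5 0.1 0 0 0 0" --pt "-5 0 0 0 0 0" --pt "-5 0 0 0 0 0" --pt "0 0 0 0 0 0" --pt "0 0 0 0 0 0"

```text
clock: 39.88
ee_pos: [0.4894, -0.3956, 0.2313]
tcp_rot: [0.749, 0.663, -0.0, -0.0]
ft_force: [-0.2, -0.4, -0.1]
grip_width: 0.0004
finger_force: 0.0
```

Emit:
apply_moves --pt "0 0 5 0 0 0" --pt "0 0 4.5 0 0 0" --pt "0 0 1.9 0 0 0" --pt "0 0 0 0 0 0" --pt "0 0 0 0 0 0"

```text
clock: 40.5
ee_pos: [0.4903, -0.3955, 0.1189]
tcp_rot: [0.749, 0.663, 0.0, 0.001]
ft_force: [0.5, -0.1, 0.0]
grip_width: 0.0003
finger_force: 0.0
```

Emit:
apply_moves --pt "1.2 0 0 0 0 0" --pt "0.7 0 0.1 0 0 0" --pt "0.8 0 -0.5 0 0 0" --pt "0.8 0 -0.5 0 0 0" --pt "0 0 0 0 0 0"

```text
clock: 41.12
ee_pos: [0.4941, -0.3602, 0.1272]
tcp_rot: [0.749, 0.663, 0.0, 0.0]
ft_force: [-0.5, -0.0, -0.8]
grip_width: 0.0005
finger_force: 0.0
```

Emit:
apply_moves --pt "1.0 0 -0.5 0 0 0" --pt "1.0 0 -0.4 0 0 0" --pt "1.0 0 -0.3 0 0 0" --pt "1.0 0 -0.3 0 0 0" --pt "0 0 0 0 0 0"

```text
clock: 41.75
ee_pos: [0.4989, -0.3204, 0.1419]
tcp_rot: [0.749, 0.663, 0.0, -0.0]
ft_force: [0.3, 0.5, 0.2]
grip_width: 0.0007
finger_force: 0.0
```

Emit:
apply_moves --pt "-2.0 0 0 0 0 0" --pt "0 0 2.0 0 0 0" --pt "1.0 0 0 0 0 0" --pt "1.0 0 0 0 0 0" --pt "0.8 0 0 0 0 0"

```text
clock: 42.38
ee_pos: [0.5002, -0.3129, 0.1224]
tcp_rot: [0.749, 0.663, 0.0, 0.001]
ft_force: [-0.3, -1.7, 1.7]
grip_width: 0.0003
finger_force: 0.7
```

Emit:
apply_moves --pt "0.6 0 0 0 0 0" --pt "0.6 0 0 0 0 0" --pt "0.6 0 0 0 0 0" --pt "0 0 0 0 0 0" --pt "0 0 0 0 0 0"

```text
clock: 43.0
ee_pos: [0.5019, -0.2954, 0.1215]
tcp_rot: [0.749, 0.663, -0.0, -0.0]
ft_force: [0.2, 0.4, 0.0]
grip_width: 0.0005
finger_force: 0.0
```

Run:
```python
from h import *
p=snapshot('top'); save(p,'t7'); c=p['pixels'][190:330,300:520]; cv2.imwrite('pics/t7c.png',cv2.resize(c,None,fx=3,fy=3)[:,:,::-1])
p=snapshot('scene')
c=p['pixels'][70:230,180:400]; cv2.imwrite('pics/s7.png',cv2.resize(c,None,fx=3,fy=3)[:,:,::-1])
```

```text
(no output)
```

View pics/s7.png

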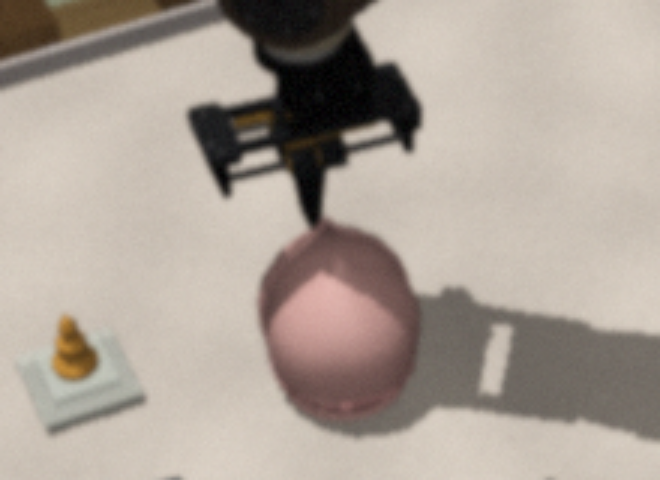

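The left half is shut, its tip at (325,270), and the right half behind it is following the finger. I push on to the stop.

Emit:
apply_moves --pt "0.5 0 0 0 0 0" --pt "0.5 0 0 0 0 0" --pt "0.5 0 0 0 0 0" --pt "0.5 0 0 0 0 0" --pt "0.4 0 0 0 0 0"

```text
clock: 43.72
ee_pos: [0.505, -0.2713, 0.1217]
tcp_rot: [0.749, 0.663, -0.0, 0.0]
ft_force: [0.1, -0.5, 0.5]
grip_width: 0.0003
finger_force: 0.3
```

Emit:
apply_moves --pt "0.2 0 0 0 0 0" --pt "0 0 0 0 0 0" --pt "0.2 0 0 0 0 0" --pt "0 0 0 0 0 0" --pt "0 0 0 0 0 0"

```text
clock: 44.35
ee_pos: [0.5054, -0.2677, 0.1216]
tcp_rot: [0.749, 0.663, -0.0, 0.0]
ft_force: [0.4, -0.4, -0.5]
grip_width: 0.0006
finger_force: 0.1
```

Emit:
apply_moves --pt "0.2 0 0 0 0 0" --pt "0 0 0 0 0 0" --pt "0.2 0 0 0 0 0" --pt "0 0 0 0 0 0" --pt "0 0 0 0 0 0"

```text
clock: 44.98
ee_pos: [0.5062, -0.2649, 0.1222]
tcp_rot: [0.749, 0.663, -0.0, 0.001]
ft_force: [-2.4, -8.7, 3.8]
grip_width: 0.0005
finger_force: 4.1
```

Emit:
apply_moves --pt "0.2 0 0 0 0 0" --pt "0 0 0 0 0 0" --pt "0 0 0 0 0 0" --pt "0 0 0 0 0 0" --pt "0 0 0 0 0 0"

```text
clock: 45.6
ee_pos: [0.5066, -0.2639, 0.1226]
tcp_rot: [0.749, 0.663, -0.001, 0.002]
ft_force: [-3.1, -13.4, 6.3]
grip_width: -0.0
finger_force: 6.5
```

Stop reached. Back off, rise clear and verify.

Emit:
apply_moves --pt "-3 0 0 0 0 0" --pt "-4 0 -4 0 0 0" --pt "-4 0 -5 0 0 0" --pt "-4 -2 -4 0 0 0" --pt "-4 -3 0 0 0 0"

```text
clock: 46.22
ee_pos: [0.4337, -0.4447, 0.2535]
tcp_rot: [0.749, 0.663, 0.0, 0.002]
ft_force: [0.6, -0.4, -0.8]
grip_width: 0.0005
finger_force: 0.0
```

Emit:
apply_moves --pt "-5 -3 0 0 0 0" --pt "-5 -3 0 0 0 0" --pt "0 0 0 0 0 0" --pt "0 0 0 0 0 0" --pt "0 0 0 0 0 0"

```text
clock: 46.85
ee_pos: [0.3627, -0.5341, 0.2505]
tcp_rot: [0.748, 0.663, 0.0, -0.0]
ft_force: [0.2, 0.2, -0.1]
grip_width: -0.0
finger_force: 0.0
```

Run:
```python
from h import *
print(ctrl.get_state()['ee_pos'])
p=snapshot('top'); 
for o in brass(p): print(o)
for l in ['shrine','figure_stand','lamp','cup']:
    W=world(p); d=nets.trace(p,l)[0]; print(l,d['xy'],np.round(np.nanmedian(W[d['mask']],0),3))
a=cv2.resize(p['pixels'][190:350,60:520],None,fx=1.7,fy=1.7)
q=snapshot('scene'); b=cv2.resize(q['pixels'][90:240,200:400],None,fx=2,fy=2); b=np.pad(b,((0,0),(0,a.shape[1]-b.shape[1]),(0,0)))
cv2.imwrite('pics/f.png',np.vstack([a,b])[:,:,::-1])
```

```text
[ 0.36271423 -0.53410339  0.2504595 ]
([450.0, 162.0], [714.3, -322.1], [24.0, 23.0], 67.4, 0.084, 70)
([110.0, 232.0], [552.7, 346.9], [22.0, 24.0], 89.2, 0.086, 143)
([135.0, 236.0], [546.3, 299.1], [46.0, 24.0], 83.8, 0.089, 264)
([209.0, 248.0], [523.8, 157.4], [23.0, 23.0], 81.1, 0.084, 142)
([245.0, 249.0], [522.9, 88.2], [43.0, 23.0], 76.6, 0.086, 255)
([103.0, 259.0], [500.6, 356.7], [22.0, 24.0], 80.2, 0.087, 148)
([130.0, 266.0], [486.5, 301.9], [49.0, 23.0], 83.7, 0.089, 280)
([159.0, 267.0], [486.6, 251.5], [42.0, 11.0], 78.4, 0.081, 105)
([185.0, 271.0], [481.6, 201.9], [38.0, 12.0], 84.2, 0.078, 107)
([240.0, 277.0], [469.8, 96.3], [43.0, 23.0], 83.4, 0.087, 268)
([104.0, 289.0], [443.9, 349.7], [23.0, 23.0], 86.7, 0.086, 151)
([236.0, 305.0], [416.6, 101.8], [43.0, 23.0], 87.1, 0.086, 277)
shrine [318.6, 136.3] [ 0.74  -0.053  0.091]
figure_stand [439.7, 165.9] [ 0.715 -0.31   0.014]
lamp [252.0, 147.6] [0.746 0.091 0.028]
cup [145.9, 162.4] [0.717 0.308 0.022]
```

View pics/f.png

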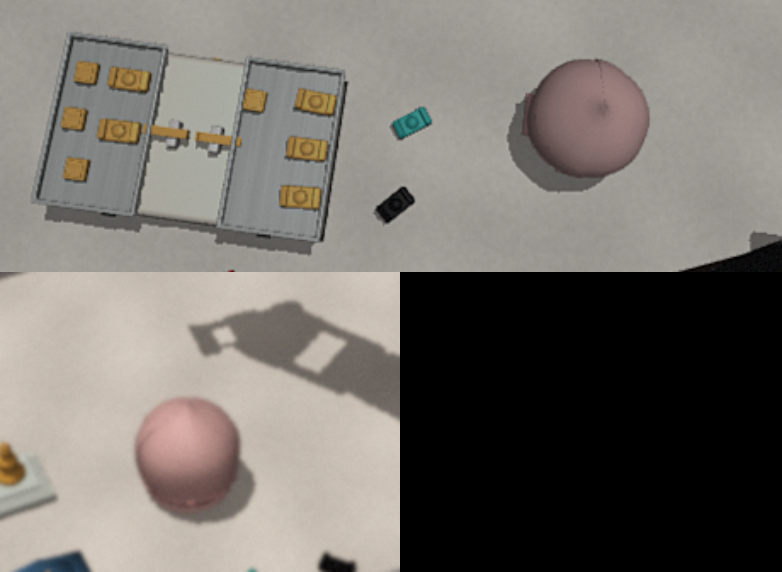

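The lotus is a closed bud with its seam meeting at (600,90). Both trays are level, with nine ingots inside, and the bystanders have not moved.

```bash
python3 -c "
from h import *
print(workorder.finish_job())"
```

```text
the job is handed in; nothing more can be done
None
```

I handed the job in; the hand-in call gave no verdict, but my last camera check showed all nine brass ingots in the two trays, 420 g nominal on each side, with the balance level, both lotus halves shut, and the shrine house, figure stand, lamp and cup where they were.

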